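Press the lid lifter of a used-tube bin

ROBOT

A 6-joint arm with a two-finger parallel gripper is mounted at the origin on the work surface. World frame = base frame: x ahead of the robot, y to its left, z up, the work surface at z = 0. Lengths are in m, angles in degrees, forces in N, time in s.
With the tool pointing down it reaches from about 0.35 to 0.875 m from the base axis. Payload 15.5 kg.
Tool frame: the origin (TCP) lies midway between the tips of the shut fingers; the grasp point (between the pads) lies 19 mm behind it; z points along the fingers, y is the line along which they close (so a half turn about z gives the same grasp; the last joint's range is limited). The gripper opens to 85 mm and grips with 20 to 120 N. Pads are 22 mm wide; open, the fingers measure 114 mm over their backs; the gripper's body (76 mm by 85 mm) begins 54 mm behind the grasp point. The pads swing forward as they close: fully open they stand 13 mm farther back than shut.
Start: joints at [68.096, 28.281, 77.091, -0, 74.628, -5.472], TCP at [0.177, 0.599, 0.231] pointing down, gripper open.
Joint ranges: [-166.48, 166.48], [-47.26, 123.95], [12.59, 153.08], [-70.14, 250.14], [6.76, 159.57], [-176.63, 176.63]. Speed limits (degrees/s): [108.29, 108.29, 147.25, 172.46, 172.46, 172.46].

INTERFACE

Orientations are given as [roll, pitch, yaw] about the fixed x, y, z axes, in that order (R = Rz(yaw) Ry(pitch) Rx(roll)).
In Python, from plant import arm gives the robot as it stands.
- The arm moves only by the tool jog_arm, never from a script. Its argument "steps" is one flat list of numbers, 6 for each row, row after row: the shift along the tool's x, y, z each as a share of 60 cm, from -1 to 1, then the turn, a rotation vector about the tool's x, y, z each as a share of 1.5 rad, from -1 to 1. In form: [x, y, z, ax, ay, az, x, y, z, ax, ay, az, ...]. A call has 1 to 8 rows; each row is the pose to reach, as a shift and turn from the pose commanded when the call began, along the tool's axes at that moment; what a row does not reach only later rows make up. A row lasts 1/8 s, in which the tool goes at most 62.5 mm and 10.7 degrees, less where a joint would pass 70% of its speed; a pose out of reach is approached as far as the arm can. A call with a number of a shift or a turn outside -1 to 1 is refused whole. A call with a gripper value outside its range is refused whole. "hand" is the opening, from -1 (shut) to 1 (fully open), set as the call begins (left out, the last holds). The fingers move at their own pace and stop on an object; "grip_force" is the grip in N (left out, the last holds). Time passes only in rows, so rows that repeat a pose let the fingers close. It gives the time, the measured TCP pose, the force, the opening and the grip force at its end, in the units of the state.
- arm.observe(): the state, without advancing time (a new reading comes with each control period).
- arm.capture(name): name is "side" or "top" or "wrist"; returns a dict with "img" (480x640x3 uint8, blue, green, red), "fx", "fy", "cx", "cy" (pixels), "R" (3x3) and "t" (3): a world point X has camera coordinates R X + t; the wrist camera has in their place "mount" (4x4, takes a point from camera to tool coordinates, whose origin is the TCP and whose axes are the flange's). Camera axes: x right, y down, z forward; pixel columns grow to the right and rows downward; lengths in m; the calibration is good to about 2 mm. The wrist camera is an equidistant fisheye: a pixel r from the principal point sees the ray r / f radians off the axis. A picture is of the moment at which its call begins: read the wrist's pose just before it. There is no depth.
- arm.finish_job(): hands the job in; it is judged then, once.
The state is a dict: "time": time; "joints": joint angles; "dq": joint speeds; "joint_efforts": joint torques, N m; "position": TCP position; "orientation": TCP orientation; "contact_force": force on the tool from outside, world axes, zero at the start; "moment": the same for the moment, N m; "finger_gap": finger opening in m; "finger_force": force on a finger pad.
Only numpy, scipy, OpenCV 4.12 (cv2) and the standard library are available. Lean on these libraries where they do the work, as an engineer would, in place of code of your own. Each camera call takes 0.05 s, during which the arm holds its last target. There are 200 camera calls.

TASK

Open the steel used-tube bin on the bench and hold it open for a colleague. First push the bolt fully back with a fingertip so that it no longer locks the lid, then press the paddle at the long end of the lever all the way down from above, so that its short end raises the heavy lid, and finish while still holding the paddle down with the lid fully raised. Only push and press: leave the lid to the lever without touching it, and do not knock or lift the things standing around.

Things in the scene. Friction and masses are not known exactly. Their poses are not given: they have to be found in the camera images.
- bin: Square stainless-steel bin, 200 x 200 mm and 120 mm high, fixed to the bench. Origin: centre of its underside, on the bench; z up. In this frame the lid's hinge runs along x at y = +100 mm, the lid's free edge is at y = -100 mm, the lever runs along y beside the wall at x = -118 mm, and the bolt is at x = +30 mm on a ledge outside the free edge. The frame's -x side looks roughly towards the robot.
- lid (a joint): Lid angle (rad): 0 shut, about 0.74 (42 degrees) fully raised by the lever (lever at its stop). Steel plate 200 x 200 x 4 mm, about 1.4 kg, top 124 mm above the bench when shut; falls shut when the lever is let go. A 10 mm roller pin sticks out 30 mm from its side, 75 mm from the hinge, and rests on the short end of the lever.
- lid_edge (a point): Middle of the lid's free edge, on its top face.
- lever (a joint): Lever angle (rad): 0 at rest (paddle high), 0.54 at its hard stop (paddle fully down). Steel bar 12 mm square, 330 mm long, on a stand beside the bin; pivot at x = -118, y = -60, z = 128 mm in the bin's frame, long end towards the bin's -y. Pressing takes a steady 5 to 12 N once the bolt is back; with the bolt shut it is locked. Swings back up when let go.
- paddle (a point): Centre of the top face of the paddle, a flat steel plate 46 mm (bin's x) x 50 mm (along the lever) x 8 mm at the end of the long arm, 220 mm from the pivot. About 186 mm above the bench at rest, about 70 mm at the stop; moves nearly straight down. At rest the plate tilts 0.25 rad (outer end high), at the stop 0.29 rad the other way.
- bolt (a joint): Travel of the bolt (m): 0 fully shut (its end lies 15 mm over the lid's edge), 0.03 fully back at its stop; clear of the lid from 0.015. It slides to the bin's -y, away from the lid; needs about 1.5 N and stays where it is left.
- bolt_tab (a point): Middle of the top edge of the bolt's upright tab: a steel plate 30 mm wide (bin's x), 8 mm thick (bin's y), standing 30 mm up from the bolt's flat bar; top edge 162.5 mm above the bench. Push its face that looks to the lid towards the bin's -y. Between the tab (shut) and the lid, a guide 25 mm below the tab's top edge (top at 137.5 mm) is the highest thing under a finger there.
- jar_a: Specimen jar, 52 mm across, 65 mm high, standing near the paddle; origin at the centre of its underside. Leave alone.
- jar_b: Specimen jar of the same kind, standing on the robot's side of the bin. Leave alone.
- dish: Steel dish, 90 mm across, 35 mm high, beyond the paddle end; origin under its centre. Leave alone.
- foam_rack: Empty white foam rack 130 x 160 x 35 mm; origin under its centre. Leave alone.
- tape: Roll of tape lying flat, 84 mm across, 24 mm high; origin under its centre. Leave alone.

How it is judged (in metres and radians):
On the way, in this order (a step that is already met when the one before it is completed fails the run):
1. the bolt is pushed back while the lid is still shut (value of joint bolt above 0.022 m and value of joint lid below 0.08 rad), for 0.2 s.
2. the lever, pressed by the fingers, raises the lid (value of joint lid above 0.55 rad and contact force between the fingers and lever above 1 N), for 0.3 s.
At the end, for the whole second after the job is handed in: The bolt is at least 22 mm back, the fingers press the lever (over 1 N) at an angle above 0.4 rad, the lid stands still, raised above 0.55 rad (about 32 degrees), and every bystander is within 30 mm of where it started (all of step 2 and value of joint lever above 0.4 rad and value of joint bolt above 0.022 m and velocity of joint lid between -0.1 and 0.1 rad/s and distance of each of jar_a, jar_b, dish, foam_rack, tape from where it was at the start of the episode below 0.03 m); the arm keeps its last pose, push and grip.
It fails at once if the lid is touched with the hand or the arm (contact force between any of the fingers, the arm and lid above 2 N).
It fails at once if one of the things standing around is knocked, tipped or lifted (distance of any of jar_a, jar_b, dish, foam_rack, tape from where it was at the start of the episode above 0.03 m or angle between any of jar_a, jar_b, dish, foam_rack, tape's own z axis and vertical above 0.4 rad).
It also fails if it takes over 38 s, if anything falls off the work surface, if the arm or the gripper's body presses on something with over 40 N, if the wrist force passes 120 N, or if a joint passes its speed limit or range.

## Working session

There is one attempt and no reset: what is moved stays moved. The work goes in short steps, Python scripts to look and compute and a tool call to move; the robot and the scene stay as the last step left them, time stands still between calls to the robot, and variables do not carry over. Pictures are saved under pics/ and viewed, at most 10 in all, crops included, and the job is handed in when it is done.

Besides the shell and the picture viewer there is one more tool, called after "Request:" as name(argument=value, ...) on one line, values as JSON. jog_arm: Moves the arm, as the interface text tells. Shift numbers are shares of 60 cm and turn numbers shares of 1.5 rad, none past 1 either way. Its arguments: {"type":"object","properties":{"steps":{"type":"array"},"hand":{"type":"number"},"grip_force":{"type":"number"}},"required":["steps"]}

```bash
mkdir -p pics
python3 - <<'E'
from plant import arm
import cv2
print(arm.observe())
for n in ("side","top"):
    c=arm.capture(n); cv2.imwrite(f"pics/{n}0.png",c["img"]); print(n,{k:v for k,v in c.items() if k!="img"})
E
```

```text
{'time': 0.0, 'joints': array([ 6.80951688e+01,  2.83123773e+01,  7.71264254e+01, -1.95233052e-05,
        7.46282489e+01, -5.47166124e+00]), 'dq': array([ 0.11217766, -0.03561929,  0.01397781, -0.06295726, -0.00122339,
       -0.0023726 ]), 'joint_efforts': array([-1.50415533e-03, -8.82167101e+01, -3.83867240e+01, -1.90887258e-04,
        1.01003802e-02,  1.35173690e-05]), 'position': array([0.17667538, 0.5991437 , 0.23073163]), 'orientation': array([-1.79933252e+02, -6.37486395e-03,  1.63566832e+02]), 'contact_force': array([ 0.43023506, -0.85746839,  0.32146194]), 'moment': array([ 0.00648608,  0.02393156, -0.02590449]), 'finger_force': 0.0, 'finger_gap': 0.0849090205429055}
side {'fx': 552.608060195648, 'fy': 552.608060195648, 'cx': 322.4018603437533, 'cy': 237.21437773223744, 'R': array([[ 0.95477821, -0.29628464,  0.02477885],
       [-0.12978062, -0.49029575, -0.86183935],
       [ 0.26749873,  0.81964961, -0.50657571]]), 't': array([-0.52675853,  0.22640703,  1.37190986])}
top {'fx': 438.3680402600494, 'fy': 438.3680402600494, 'cx': 321.7339912480476, 'cy': 235.4183966495964, 'R': array([[ 0.0210696 , -0.99956874,  0.02045493],
       [-0.98930178, -0.02379852, -0.14392922],
       [ 0.14435395, -0.01720356, -0.98937656]]), 't': array([0.02031902, 0.55795515, 1.13778842])}
```

View pics/side0.png

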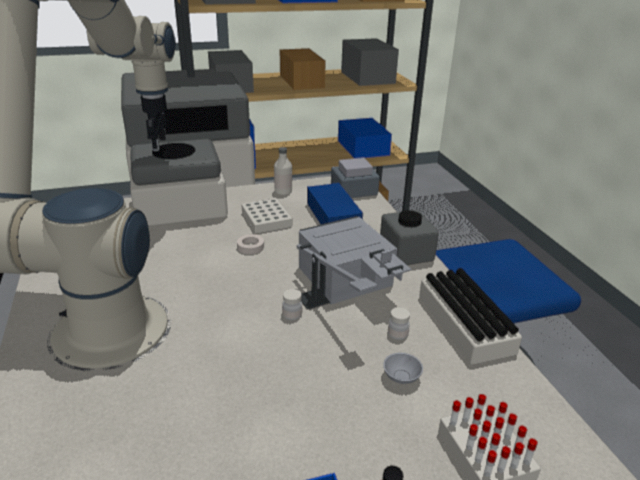

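View pics/top0.png

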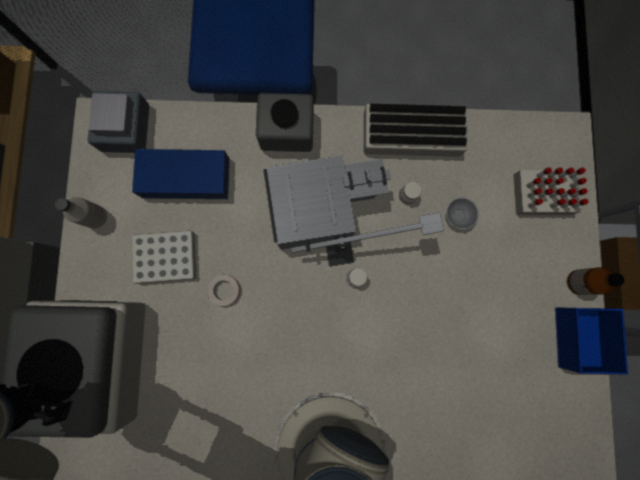

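The top view shows the bin centred near (310,200), the lever running right to the paddle near (431,223), and the bolt hardware at (365,180). I'll zoom in.

Run:
```python
import cv2
a=cv2.imread("pics/top0.png")[145:295,255:485]; cv2.imwrite("pics/topz.png",cv2.resize(a,None,fx=3.4,fy=3.4,interpolation=cv2.INTER_CUBIC))
a=cv2.imread("pics/side0.png")[205:385,275:475]; cv2.imwrite("pics/sidez.png",cv2.resize(a,None,fx=3.2,fy=3.2,interpolation=cv2.INTER_CUBIC))
```

```text
(no output)
```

View pics/topz.png

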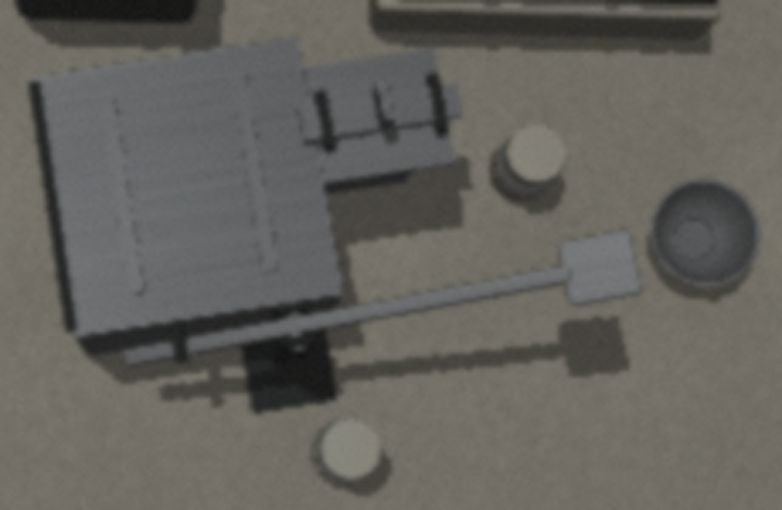

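View pics/sidez.png

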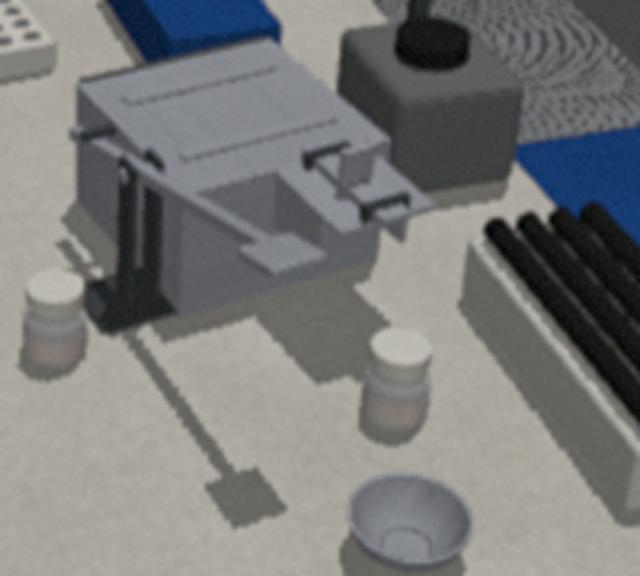

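The zooms show the lid corners in both views. They also show the paddle at about (600,268) in the top zoom and (283,253) in the side zoom, and the upright tab at about (385,110) and (355,150). Next I fit the bin pose.

```bash
cat > h.py <<'E'
import numpy as np, cv2
from scipy.optimize import least_squares
from scipy.spatial.transform import Rotation as Ro
def proj(c,X):
    p=np.asarray(X)@c["R"].T+c["t"]; return np.c_[c["fx"]*p[:,0]/p[:,2]+c["cx"],c["fy"]*p[:,1]/p[:,2]+c["cy"]]
def b2w(q,P):
    P=np.atleast_2d(P); c,s=np.cos(q[2]),np.sin(q[2]); return np.c_[q[0]+c*P[:,0]-s*P[:,1],q[1]+s*P[:,0]+c*P[:,1],P[:,2]]
def ray(c,u):  # origin, dir
    d=c["R"].T@np.array([(u[0]-c["cx"])/c["fx"],(u[1]-c["cy"])/c["fy"],1]); return -c["R"].T@c["t"],d
def onz(c,u,z):
    o,d=ray(c,u); return o+d*(z-o[2])/d[2]
E
python3 - <<'E'
from h import *
from plant import arm
T=arm.capture("top");S=arm.capture("side")
tz=lambda p:(np.array(p)+.5)/3.4+[255,145]-.5
sz=lambda p:(np.array(p)+.5)/3.2+[275,205]-.5
P=np.array([[.1,.1,.124],[.1,-.1,.124],[-.1,-.1,.124],[-.1,.1,.124],[-.118,-.272,.186]])
tp=tz([(40,80),(298,38),(340,298),(77,332),(600,268)])
sp=sz([(268,40),(388,137),(190,185),(78,88),(283,253)])
f=lambda q:np.r_[(proj(T,b2w(q,P))-tp),(proj(S,b2w(q,P))-sp)].ravel()
r=least_squares(f,[.5,.05,.1],loss="soft_l1"); q=r.x
print(q,np.degrees(q[2])); print(f(q).reshape(-1,2).round(1))
np.save("q.npy",q)
print("paddle",b2w(q,P[4]))
def inv(X): 
    c,s=np.cos(q[2]),np.sin(q[2]); d=X[:2]-q[:2]; return [c*d[0]+s*d[1],-s*d[0]+c*d[1]]
for n,X in {"tab top":onz(T,tz((384,108)),.1625),"tab side":onz(S,sz((355,149)),.1625),"jarA":onz(T,tz((536,153)),.065),"jarB":onz(T,tz((351,449)),.065),"dish":onz(T,tz((704,233)),.035),"guide":onz(T,tz((325,120)),.1375),"guide2":onz(T,tz((438,103)),.1375)}.items(): print(n,X.round(3),np.round(inv(X),3))
E
```

```text
[0.63765606 0.06462287 0.18532083] 10.618101150429615
[[-1.  -1.2]
 [ 0.5 -0.7]
 [ 1.7 -1.1]
 [-0.1  1.7]
 [ 0.4 -0.3]
 [ 0.1 -0.9]
 [ 0.7  0.5]
 [-2.1  3.1]
 [-1.  -1.6]
 [-0.7 -1.3]]
paddle [[ 0.57179579 -0.22446263  0.186     ]]
tab top [ 0.689 -0.075  0.163] [ 0.025 -0.146]
tab side [ 0.692 -0.08   0.162] [ 0.026 -0.152]
jarA [ 0.684 -0.207  0.065] [-0.005 -0.275]
jarB [ 0.448 -0.063  0.065] [-0.21 -0.09]
dish [ 0.629 -0.349  0.035] [-0.085 -0.405]
guide [ 0.686 -0.034  0.137] [ 0.029 -0.106]
guide2 [ 0.701 -0.118  0.137] [ 0.029 -0.191]
```

```bash
cat >> h.py <<'E'
def shares(s,p,rpy):  # row to reach world pose from state s
    R0=Ro.from_euler("xyz",s["orientation"],degrees=True); R1=Ro.from_euler("xyz",rpy,degrees=True)
    return np.r_[R0.inv().apply(np.array(p)-s["position"])/.6,(R0.inv()*R1).as_rotvec()/1.5].round(4)
def show(s): print(round(s["time"],2),s["position"].round(4),s["orientation"].round(2),s["contact_force"].round(1),s["finger_gap"].round(4),s["joints"].round(0))
E
python3 - <<'E'
from h import *
from plant import arm
s=arm.observe(); q=np.load("q.npy"); Y=np.degrees(q[2])+90
for b in ([.03,-.128,.30],[.03,-.128,.149]): print(b2w(q,b))
print(Y); show(s)
t=b2w(q,[.03,-.128,.3])[0]
print(shares(s,[.177,.599,.33],s["orientation"]),shares(s,(t*.5+.5*np.array([.3,.599,.36])),[180,0,Y]),shares(s,t,[180,0,Y]))
E
```

```text
[[ 0.6907279  -0.05565755  0.3       ]]
[[ 0.6907279  -0.05565755  0.149     ]]
100.61810115042961Traceback (most recent call last):
  File "<stdin>", line 5, in <module>
  File "h.py", line 15, in show
    def show(s): print(round(s["time"],2),s["position"].round(4),s["orientation"].round(2),s["contact_force"].round(1),s["finger_gap"].round(4),s["joints"].round(0))
                                                                                                                       ^^^^^^^^^^^^^^^^^^^^^
AttributeError: 'float' object has no attribute 'round'
```

```bash
sed -i 's/s\["finger_gap"\].round(4)/round(s["finger_gap"],4)/' h.py
python3 - <<'E'
from h import *
from plant import arm
s=arm.observe(); q=np.load("q.npy"); Y=np.degrees(q[2])+90
show(s)
t=b2w(q,[.03,-.128,.3])[0]
print(shares(s,[.177,.599,.33],s["orientation"]),shares(s,(t*.5+.5*np.array([.3,.599,.36])),[180,0,Y]),shares(s,t,[180,0,Y]))
E
```

```text
0.2 [0.1767 0.5993 0.2309] [-179.96   -0.    163.57] [ 0.   0.4 -0.4] 0.0856 [68. 28. 77. -0. 75. -5.]
[-0.0006 -0.0004 -0.1651  0.      0.      0.    ] [-6.638e-01 -3.736e-01 -1.649e-01 -5.000e-04  2.000e-04  7.325e-01] [-1.1304e+00 -8.0470e-01 -1.1460e-01 -5.0000e-04  2.0000e-04  7.3250e-01]
```

Request:
jog_arm(steps=[0,0,-0.165,0,0,0,0,0,-0.165,0,0,0,-0.664,-0.374,-0.165,0,0,0.7325,-0.664,-0.374,-0.165,0,0,0.7325,-0.664,-0.374,-0.165,0,0,0.7325,-0.664,-0.374,-0.165,0,0,0.7325,-0.664,-0.374,-0.165,0,0,0.7325,-0.664,-0.374,-0.165,0,0,0.7325], hand=-1, grip_force=40)

```text
time: 1.2
position: [0.4392, 0.3289, 0.3303]
orientation: [180.0, -0.0, 100.3]
contact_force: [-0.7, 0.4, 0.4]
finger_gap: 0.0002
finger_force: 0.0
```

```bash
cat > go.py <<'E'
from h import *
from plant import arm
import sys
s=arm.observe(); q=np.load("q.npy"); Y=np.degrees(q[2])+90
show(s)
v=[float(a) for a in sys.argv[1:]]
for i in range(0,len(v),3): print(shares(s,b2w(q,v[i:i+3])[0],[180,0,Y]))
E
python3 go.py .03 -.128 .27
```

```text
1.2 [0.4392 0.3289 0.3303] [ 1.8000e+02 -1.0000e-02  1.0029e+02] [-0.7  0.4  0.4] 0.0002 [31. 17. 79.  0. 83. 20.]
[-7.054e-01  2.980e-01  1.005e-01  0.000e+00 -1.000e-04 -3.800e-03]
```

Request:
jog_arm(steps=[-0.705,0.298,0.1,0,0,-0.004,-0.705,0.298,0.1,0,0,-0.004,-0.705,0.298,0.1,0,0,-0.004,-0.705,0.298,0.1,0,0,-0.004,-0.705,0.298,0.1,0,0,-0.004,-0.705,0.298,0.1,0,0,-0.004,-0.705,0.298,0.1,0,0,-0.004,-0.705,0.298,0.1,0,0,-0.004])

```text
time: 2.2
position: [0.6927, -0.0555, 0.2689]
orientation: [-179.9, 0.0, 100.8]
contact_force: [0.3, -0.3, 0.2]
finger_gap: -0.0001
finger_force: 0.0
```

```bash
python3 go.py .03 -.128 .27
python3 - <<'E'
from h import *
from plant import arm
s=arm.observe(); c=arm.capture("wrist"); show(s)
cv2.imwrite("pics/w1.png",c["img"]); print({k:v for k,v in c.items() if k!="img"})
E
```

```text
2.2 [ 0.6927 -0.0555  0.2689] [-179.93    0.    100.82] [ 0.3 -0.3  0.2] -0.0001 [ -9.  33.  63.  -0.  84. -20.]
[ 0.0003 -0.0034 -0.0018 -0.0008  0.      0.0023]
2.2 [ 0.6927 -0.0555  0.2689] [-179.93    0.    100.82] [ 0.3 -0.3  0.2] -0.0001 [ -9.  33.  63.  -0.  84. -20.]
{'fx': 371.64829954431775, 'fy': 371.64829954431775, 'cx': 316.04674730204334, 'cy': 241.1249060860565, 'mount': array([[ 3.01185171e-04, -9.44617432e-01, -3.28173455e-01,
         8.47326381e-02],
       [ 9.99999853e-01,  1.36269707e-04,  5.25522049e-04,
        -1.66957567e-04],
       [-4.51697188e-04, -3.28173565e-01,  9.44617334e-01,
        -1.41449655e-01],
       [ 0.00000000e+00,  0.00000000e+00,  0.00000000e+00,
         1.00000000e+00]])}
```

View pics/w1.png

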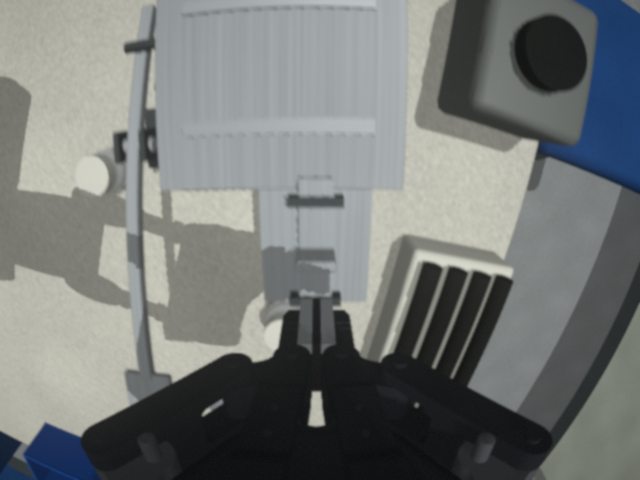

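The wrist view shows the guide at (315,201), the dark lid-side face of the tab at rows 248–262 with its centre at column 317, and the lid edge at row 188. Next I turn these into bin coordinates.

```bash
cat >> h.py <<'E'
def wray(c,s,u,z):
    d=(np.array(u)-[c["cx"],c["cy"]])/c["fx"]; th=np.linalg.norm(d); v=np.r_[np.sin(th)*d/th,np.cos(th)]
    R=Ro.from_euler("xyz",s["orientation"],degrees=True).as_matrix(); M=c["mount"]
    o=R@M[:3,3]+s["position"]; w=R@M[:3,:3]@v; return o+w*(z-o[2])/w[2]
def w2b(q,X):
    c,s=np.cos(q[2]),np.sin(q[2]); d=X[:2]-q[:2]; return np.array([c*d[0]+s*d[1],-s*d[0]+c*d[1]])
E
python3 - <<'E'
from h import *
from plant import arm
s=arm.observe(); c=arm.capture("wrist"); q=np.load("q.npy")
for n,u,z in (("tabtop",(317,262),.1625),("tabbase",(316,248),.1325),("guide",(315,201),.1375),("guide2",(315,299),.1375),("lidL",(160,188),.124),("lidR",(404,189),.124),("paddle inner",(149,373),.18)):
    X=wray(c,s,u,z); print(n,X.round(4),w2b(q,X).round(4))
print("tcp",w2b(q,s["position"]))
E
python3 go.py .03 -.128 .149
```

```text
tabtop [ 0.6972 -0.0738  0.1625] [ 0.033 -0.147]
tabbase [ 0.6965 -0.0742  0.1325] [ 0.0323 -0.1473]
guide [ 0.6884 -0.0357  0.1375] [ 0.0314 -0.1079]
guide2 [ 0.7038 -0.1168  0.1375] [ 0.0316 -0.1905]
lidL [ 0.5603 -0.0499  0.124 ] [-0.0971 -0.0983]
lidR [ 0.7566 -0.0152  0.124 ] [ 0.1022 -0.1004]
paddle inner [ 0.5742 -0.1967  0.18  ] [-0.1105 -0.2452]
tcp [ 0.03245212 -0.12980885]
2.3 [ 0.6925 -0.055   0.2689] [-179.93    0.    100.8 ] [-1.4  0.5  0.2] 0.0001 [ -9.  33.  63.  -0.  84. -20.]
[-0.0005 -0.0029  0.1998 -0.0008  0.      0.0022]
```

Request:
jog_arm(steps=[0.001,0,0.1,0,0,0,0.001,0,0.2,0,0,0,0.001,0,0.2,0,0,0,-0.02,0,0.2,0,0,0,-0.035,0,0.2,0,0,0,-0.053,0,0.2,0,0,0,-0.053,0,0.2,0,0,0])

```text
time: 3.18
position: [0.6986, -0.0845, 0.1516]
orientation: [179.9, 0.0, 100.9]
contact_force: [0.8, 0.1, -0.5]
finger_gap: 0.0
finger_force: 0.0
```

Run:
```python
from h import *
from plant import arm
s=arm.observe(); c=arm.capture("wrist"); q=np.load("q.npy"); show(s); print(w2b(q,s["position"]))
cv2.imwrite("pics/w2.png",c["img"][:480,:])
```

```text
3.17 [ 0.6986 -0.0845  0.1516] [1.7989e+02 2.0000e-02 1.0091e+02] [ 0.8  0.1 -0.5] 0.0 [-12.  39.  70.   0.  71. -23.]
[ 0.03239289 -0.15778581]
```

View pics/w2.png

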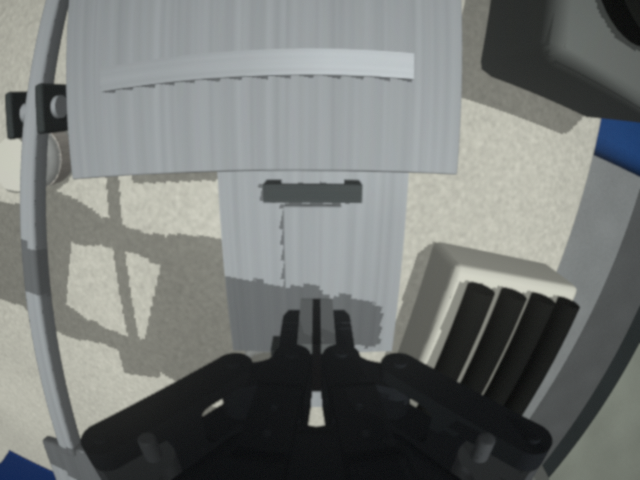

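The wrist view shows the bolt's end has drawn back off the lid to the guide at (312,192). I push on to its stop.

Request:
jog_arm(steps=[-0.008,0,0,0,0,0,-0.012,0,0,0,0,0,-0.016,0,0,0,0,0,-0.016,0,0,0,0,0])

```text
time: 3.72
position: [0.6985, -0.086, 0.151]
orientation: [-180.0, -0.6, 101.1]
contact_force: [-9.5, 50.9, 17.5]
finger_gap: 0.0001
finger_force: 26.2
```

Run:
```python
from h import *
from plant import arm
s=arm.observe();q=np.load("q.npy"); show(s); print(w2b(q,s["position"]))
```

```text
3.73 [ 0.6985 -0.086   0.151 ] [-179.97   -0.58  101.09] [-9.5 50.9 17.5] 0.0001 [-12.  39.  70.   1.  72. -23.]
[ 0.03203391 -0.15921467]
```

Request:
jog_arm(steps=[0.016,0,0,0,0,0,0.041,0,0,0,0,0,0.041,0,-0.1,0,0,0,0.041,0,-0.2,0,0,0,0.041,0,-0.2,0,0,0])

```text
time: 4.35
position: [0.6971, -0.0691, 0.2761]
orientation: [179.5, 0.2, 101.0]
contact_force: [-0.0, 0.3, -0.5]
finger_gap: -0.0
finger_force: 0.0
```

Run:
```python
from h import *
from plant import arm
s=arm.observe(); c=arm.capture("wrist"); q=np.load("q.npy"); show(s); print(w2b(q,s["position"]))
cv2.imwrite("pics/w3.png",c["img"])
```

```text
4.35 [ 0.6971 -0.0691  0.2761] [179.52   0.21 100.95] [-0.   0.3 -0.5] -0.0 [-11.  33.  62.  -0.  85. -21.]
[ 0.03376764 -0.14242312]
```

View pics/w3.png

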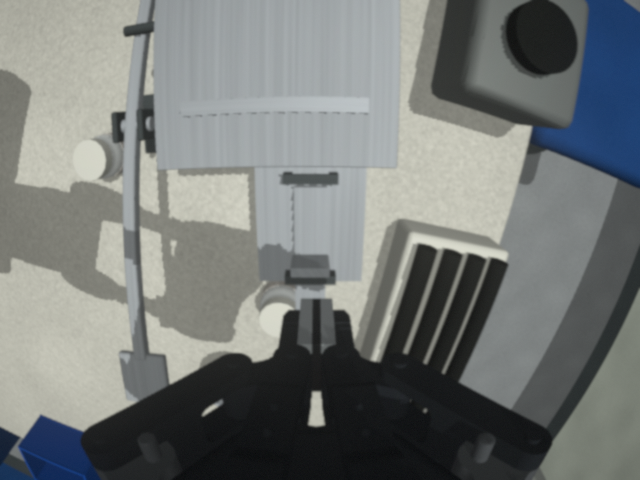

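The tab is now seated against the outer guide at (311,270), so the bolt is back. The paddle shows with its inner edge at (143,351).

```bash
python3 - <<'E'
from h import *
from plant import arm
s=arm.observe(); c=arm.capture("wrist"); q=np.load("q.npy")
for n,u,z in (("tabtop",(311,277),.1625),("tabbase",(311,256),.1325),("guide2",(311,277),.1375),("pad inL",(120,351),.18),("pad inR",(164,353),.18)):
    X=wray(c,s,u,z); print(n,X.round(4),w2b(q,X).round(4))
E
python3 go.py -.117 -.275 .25 -.117 -.275 .195
```

```text
tabtop [ 0.6986 -0.1003  0.1625] [ 0.0295 -0.1734]
tabbase [ 0.6974 -0.0955  0.1325] [ 0.0292 -0.1684]
guide2 [ 0.7005 -0.1117  0.1375] [ 0.0293 -0.1849]
pad inL [ 0.5487 -0.1963  0.18  ] [-0.1355 -0.24  ]
pad inR [ 0.591  -0.1855  0.18  ] [-0.0919 -0.2372]
4.45 [ 0.695  -0.0688  0.2708] [1.7995e+02 4.0000e-02 1.0095e+02] [ 0.4  0.2 -0. ] -0.0002 [-11.  33.  62.  -0.  85. -21.]
[-0.2206 -0.2492  0.0346  0.0006  0.0004  0.0038]
[-0.2206 -0.2493  0.1262  0.0006  0.0004  0.0038]
```

Request:
jog_arm(steps=[-0.214,-0.246,0.03,0,0,0.003,-0.214,-0.246,0.03,0,0,0.003,-0.214,-0.246,0.03,0,0,0.003,-0.214,-0.246,0.03,0,0,0.003,-0.214,-0.246,0.09,0,0,0.003,-0.214,-0.246,0.11,0,0,0.003,-0.214,-0.246,0.11,0,0,0.003])

```text
time: 5.32
position: [0.5742, -0.2222, 0.2033]
orientation: [-179.9, -0.1, 100.7]
contact_force: [0.0, -0.1, 0.2]
finger_gap: -0.0
finger_force: 0.0
```

```bash
python3 go.py -.115 -.271 .205 -.115 -.271 .07
python3 - <<'E'
from plant import arm
import cv2
a=arm.capture("side")["img"][180:420,230:490]; cv2.imwrite("pics/s2.png",cv2.resize(a,None,fx=2.5,fy=2.5,interpolation=cv2.INTER_CUBIC))
E
```

```text
5.33 [ 0.5742 -0.2222  0.2033] [-1.7989e+02 -9.0000e-02  1.0074e+02] [ 0.  -0.1  0.2] -0.0 [-27.  29.  80.  -0.  71. -37.]
[-0.0013  0.0003 -0.0029 -0.0013 -0.001   0.0014]
[-0.0016  0.0007  0.2221 -0.0013 -0.001   0.0014]
```

View pics/s2.png

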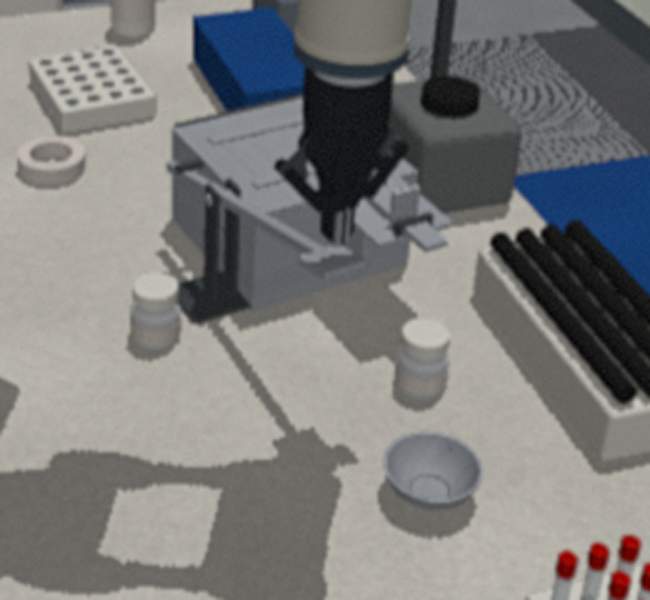

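The side view shows the shut fingertips just above the middle of the paddle at about (340,245). I press down steadily.

Request:
jog_arm(steps=[0,0,0.02,0,0,0,0,0,0.045,0,0,0,0,0,0.07,0,0,0,0,0,0.095,0,0,0,0,0,0.12,0,0,0,0,0,0.145,0,0,0,0,0,0.165,0,0,0,0,0,0.18,0,0,0])

```text
time: 6.38
position: [0.5749, -0.2224, 0.096]
orientation: [179.9, -0.0, 100.7]
contact_force: [-0.1, 6.4, 11.8]
finger_gap: 0.0003
finger_force: 5.3
```

```bash
python3 go.py -.115 -.271 .072
```

```text
6.38 [ 0.5749 -0.2224  0.096 ] [ 1.7994e+02 -2.0000e-02  1.0070e+02] [-0.1  6.4 11.8] 0.0003 [-27.  36.  86.   0.  57. -37.]
[-0.0008 -0.0008  0.04    0.0007 -0.0002  0.0009]
```

Request:
jog_arm(steps=[0,0,0.012,0,0,0,0,0,0.024,0,0,0,0,0,0.032,0,0,0,0,0,0.036,0,0,0,0,0,0.036,0,0,0])

```text
time: 7.0
position: [0.5748, -0.2225, 0.0748]
orientation: [179.9, 0.0, 100.7]
contact_force: [-0.5, 3.7, 10.8]
finger_gap: 0.0001
finger_force: 4.7
```

```bash
python3 go.py -.115 -.271 .072
python3 - <<'E'
from plant import arm
import cv2
a=arm.capture("side")["img"][180:420,230:490]; cv2.imwrite("pics/s3.png",cv2.resize(a,None,fx=2.5,fy=2.5,interpolation=cv2.INTER_CUBIC))
E
```

```text
7.0 [ 0.5748 -0.2225  0.0748] [179.95   0.   100.71] [-0.5  3.7 10.8] 0.0001 [-27.  38.  87.   0.  55. -37.]
[-0.0006 -0.0006  0.0047  0.0006  0.      0.001 ]
```

View pics/s3.png

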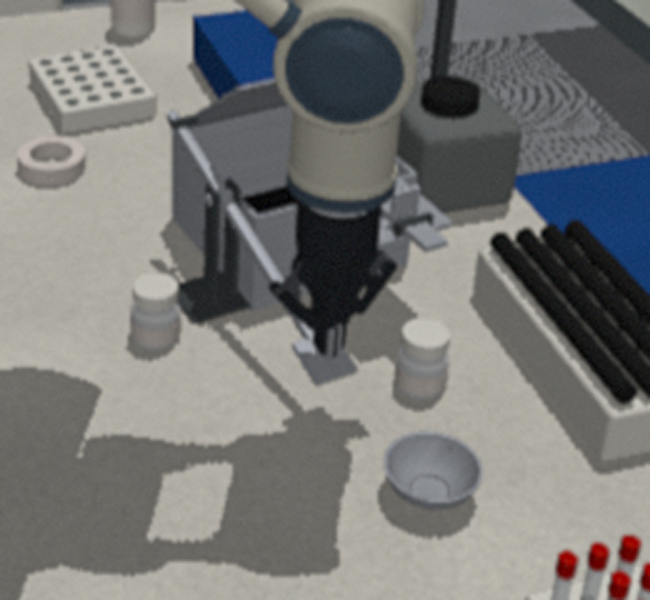

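The lid stands raised and the fingers are on the paddle at about (328,350); the bystanders are in place. Now the last few millimetres onto the stop.

Request:
jog_arm(steps=[0,0,0.003,0,0,0,0,0,0.006,0,0,0,0,0,0.006,0,0,0,0,0,0.006,0,0,0])

```text
time: 7.55
position: [0.5749, -0.2225, 0.0714]
orientation: [179.9, 0.0, 100.7]
contact_force: [0.8, 4.3, 13.0]
finger_gap: -0.0001
finger_force: 5.3
```

```bash
python3 go.py -.115 -.271 .072
```

```text
7.55 [ 0.5749 -0.2225  0.0714] [1.7994e+02 1.0000e-02 1.0070e+02] [ 0.8  4.3 13. ] -0.0001 [-27.  38.  87.   0.  54. -37.]
[-0.0006 -0.0006 -0.001   0.0007  0.0001  0.001 ]
```

Request:
jog_arm(steps=[0,0,0.003,0,0,0,0,0,0.006,0,0,0,0,0,0.006,0,0,0,0,0,0.006,0,0,0])

```text
time: 8.05
position: [0.5752, -0.2225, 0.0697]
orientation: [179.9, 0.0, 100.7]
contact_force: [-7.5, 8.8, 44.1]
finger_gap: -0.0003
finger_force: 19.2
```

```bash
python3 go.py -.115 -.271 .072
```

```text
8.05 [ 0.5752 -0.2225  0.0697] [1.7987e+02 5.0000e-02 1.0071e+02] [-7.5  8.8 44.1] -0.0003 [-27.  38.  87.   0.  54. -37.]
[-0.0005 -0.0011 -0.0039  0.0015  0.0006  0.0011]
```

The lever is on its hard stop. I ease off slightly, then hand in.

Request:
jog_arm(steps=[0,0,-0.002,0,0,0,0,0,-0.002,0,0,0,0,0,-0.002,0,0,0,0,0,-0.002,0,0,0])

```text
time: 8.55
position: [0.5751, -0.2225, 0.07]
orientation: [179.9, 0.0, 100.7]
contact_force: [-4.8, 6.6, 29.5]
finger_gap: -0.0005
finger_force: 12.8
```

Run:
```python
from h import *
from plant import arm
s=arm.observe(); show(s)
if s["contact_force"][2]>8: print(arm.finish_job())
```

```text
8.55 [ 0.5751 -0.2225  0.07  ] [1.7990e+02 3.0000e-02 1.0071e+02] [-4.8  6.6 29.5] -0.0005 [-27.  38.  87.   0.  54. -37.]
the job is handed in; nothing more can be done
None
```

I handed the job in at 8.6 s: the bolt is pushed back to its stop, and the fingers hold the paddle at the lever's hard stop with about 30 N, keeping the lid raised; the hand-in gave no verdict.

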